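# Slide the sample bottle into the barcode scanning guide

## Task

Slide the tall slim bottle across the desk, standing upright all the way, into the U-shaped guide in front of the barcode scanner until it rests against the back stop, then press the round scan button beside the guide fully down and let it come up again. Only push the bottle with your fingertips, low on its body so it does not tip; do not grip or lift it. Leave the short bottle and everything else on the desk where they are.

Things in the scene. Friction and masses are not known exactly. Their poses are not given: they have to be found in the camera images.
- bottle: tall slim amber glass bottle, paper label, white cap, free on the desk, about 400 g, 205 mm tall. Straight round body 56 mm across up to 95 mm, shoulder narrowing to 32 mm at 130 mm, then 24 mm neck and 30 mm cap. Origin: centre of its underside; z is its axis. Pushed higher than about 35 mm above the desk it may tip. Starts on the robot's left (+y), the guide stands nearer the middle.
- jar: short amber glass bottle with white cap, 60 mm in diameter, 100 mm tall, not to be moved. Origin: centre of its underside.
- seat (a point): where the bottle's axis stands on the desk when it touches the guide's back stop. x axis: level, the way the bottle enters (towards the robot's right, -y, within 17 degrees); y level, away from the robot. Guide: grey fence, no floor, fixed, 30 mm high, 8 mm thick, open to -x. Back stop face at x = 28 mm; side walls 68 mm apart inside run back to x = -18 mm, then lips flare the mouth to about 95 mm at x = -44 mm.
- mouth (a point): point on the desk in the middle of the guide's mouth, 45 mm in front of seat (-x of it), same axes. The barcode scanner stands on a bent post behind the back stop: its head, up to 165 mm high, spans x = 65 to 155 mm, y = -32 to 32 mm from seat, facing the bottle; it does not overhang the guide.
- scan (a joint): travel of the scan button: 0 up, 0.006 m fully down; a spring returns it, about 5 N holds it fully down.
- scan_top (a point): centre of the top face of the round grey scan button, 32 mm in diameter, pressed straight down; it sits in a low black housing fixed to the guide, at x = 30 mm, y = 105 mm from seat.
- stapler: black stapler, 130 mm long, 48 mm high; not to be moved. Origin: centre of its underside.
- mug: white mug, 76 mm wide, 90 mm high, with a handle; not to be moved. Origin: centre of its underside.
- tape: clear ring of tape, 90 mm wide, 24 mm high; not to be moved. Origin: centre of its underside.
- stamp: hand stamp, 50 x 30 mm, 76 mm high; not to be moved. Origin: centre of its underside.
- mouse: black computer mouse, 105 x 60 mm, 34 mm high; not to be moved. Origin: centre of its underside.
- pencup: grey beaker, 76 mm wide, 100 mm high; not to be moved. Origin: centre of its underside.

How it is judged (in metres and radians):
On the way, in this order (a step that is already met when the one before it is completed fails the run):
1. the tall bottle stands in the guide against the back stop (x of bottle in the frame of seat between -0.006 and 0.006 m and y of bottle in the frame of seat between -0.01 and 0.01 m and angle between bottle's own z axis and vertical below 0.08 rad), for 0.2 s.
2. the scan button is pressed down with the bottle in place (all of step 1 and value of joint scan above 0.0045 m), for 0.05 s.
At the end, for the whole second after the job is handed in: The tall bottle stands upright and at rest in the guide, its axis within 6 mm of touching the back stop (along the guide) and 10 mm of the guide's middle line, and the scan button, having been pressed at least 4.5 mm down with the bottle in place, is up again (all of step 1 and linear speed of bottle below 0.02 m/s and value of joint scan below 0.002 m).
It fails at once if the tall bottle is tipped (leans more than 17 degrees) (angle between bottle's own z axis and vertical above 0.3 rad).
It fails at once if the tall bottle is lifted off the desk (height (world z) of bottle above 0.012 m).
It fails at once if the tall bottle is gripped between the fingers (horizontal distance between the grasp point and bottle below 0.015 m and contact force between the fingers and bottle above 1 N).
It fails at once if the short bottle or another thing on the desk is disturbed (moved more than 2 cm) (distance of any of jar, stapler, mug, tape, stamp, mouse, pencup from where it was at the start of the episode above 0.02 m).
It also fails if it takes over 56 s, if anything falls off the work surface, if the arm or the gripper's body presses on something with over 40 N, if the wrist force passes 120 N, or if a joint passes its speed limit or range.

## Robot

A 7-joint arm with a two-finger parallel gripper is mounted at the origin on the work surface. World frame = base frame: x ahead of the robot, y to its left, z up, the work surface at z = 0. Lengths are in mm, angles in rad, forces in N, time in s.
With the tool pointing down it reaches from about 350 to 900 mm from the base axis. Payload 7.2 kg.
Tool frame: the origin (TCP) lies midway between the tips of the shut fingers; the grasp point (between the pads) lies 19 mm behind it; z points along the fingers, x is the direction in which the jaws open and shut, and the axes are right-handed (so a half turn about z gives the same grasp; the last joint's range is limited). The gripper opens to 85 mm and grips with 20 to 120 N. Pads are 22 mm wide; open, the fingers measure 114 mm over their backs; the gripper's body (76 mm by 85 mm) begins 54 mm behind the grasp point. The pads swing forward as they close: fully open they stand 13 mm farther back than shut.
Start: joints at [-1.274, 0.411, -0.013, 1.596, 0.006, 1.134, -0.082], TCP at [222.986, 583.872, 231.297] pointing down, gripper open.
Joint ranges: [-2.95, 2.95], [-0.29, 1.99], [-1.47, 1.44], [0.14, 2.54], [-1.03, 4.17], [0.13, 1.85], [-2.86, 2.86]. Speed limits (rad/s): [2.39, 2.39, 3.01, 3.01, 3.14, 3.14, 3.14].

## Interface

Orientations are given as [roll, pitch, yaw] about the fixed x, y, z axes, in that order (R = Rz(yaw) Ry(pitch) Rx(roll)).
In Python, from cell import robot, snapshot, camera_info, workorder gives the robot as it stands.
- The arm moves only by the tool apply_moves, never from a script. Its argument "targets" is a list of rows, each a list of 2 entries, a list of its own where there are three numbers: the shift along the world's x, y, z in mm, then the turn about the world's z in degrees. A call has 1 to 12 rows; each row shifts and turns the commanded pose from where the row before left it; what a row does not reach is not made up. A row lasts 1/10 s, in which the tool goes at most 50 mm and 8.59 degrees, less where a joint would pass 70% of its speed; a pose out of reach is approached as far as the arm can. A call with a gripper value outside its range is refused whole. "hand" is the finger opening in mm, from 0 to 85.4, set as the call begins (left out, the last holds). The fingers move at their own pace and stop on an object; "force" is the grip in N (left out, the last holds). Time passes only in rows, so rows that do not move let the fingers close. It gives the time, the measured TCP pose, the force and the opening at its end, in the units of the state.
- robot.get_obs(): the state, without advancing time (a new reading comes with each control period).
- snapshot(name): name is "scene" or "top" or "wrist"; returns the picture (384x512x3 uint8, red, green, blue); there is no depth.
- camera_info(name): a dict with "fov_y" (degrees; the focal length in pixels is half the picture's height over the tangent of half this angle, whatever the lens; pixels are square), "cx", "cy" (the principal point, pixels), "R" (3x3) and "t" (3): a world point X has camera coordinates R X + t; the wrist camera has in their place "hand_eye" (4x4, takes a point from camera to tool coordinates, whose origin is the TCP and whose axes are the tool frame's). Camera axes: x right, y down, z forward; pixel columns grow to the right and rows downward; lengths in mm; the calibration is good to about 2 mm. A picture is of the moment at which its call begins: read the wrist's pose just before it. camera_info takes no time and is no camera call.
- workorder.finish_job(): hands the job in, once; it reports no verdict.
The state is a dict: "clock": time; "qpos": joint angles; "qvel": joint speeds; "joint_torque": joint torques, N m; "tool_pos": TCP position; "tcp_rot": TCP orientation; "wrist_force": force on the tool from outside, world axes, zero at the start; "wrist_torque": the same for the moment, N m; "grip_width": finger opening in mm.
Only numpy, scipy, OpenCV 4.12 (cv2) and the standard library are available. Lean on these libraries where they do the work, as an engineer would, in place of code of your own. Each camera call takes 0.05 s, during which the arm holds its last target. There are 200 camera calls.

## Working session

There is one attempt and no reset: what is moved stays moved. The work goes in short steps, Python scripts to look and compute and a tool call to move; the robot and the scene stay as the last step left them, time stands still between calls to the robot, and variables do not carry over. Pictures are saved under pics/ and viewed, about 8 in all and at most 12, crops included, and the job is handed in when it is done.

Besides the shell and the picture viewer there is one more tool, called after "Call:" as name(argument=value, ...) on one line, values as JSON. apply_moves: Moves the arm, as the interface text tells. Its arguments: {"type":"object","properties":{"targets":{"type":"array"},"hand":{"type":"number"},"force":{"type":"number"}},"required":["targets"]}

```bash
mkdir -p pics; ls; cat > h.py <<'E'
import numpy as np, cv2
from cell import robot, snapshot, camera_info, workorder
from scipy.spatial.transform import Rotation as Ro
def cam(name,obs=None):
    c=camera_info(name); f=192/np.tan(np.radians(c['fov_y'])/2)
    if 'R' in c: R=np.array(c['R']);t=np.array(c['t'])
    else:
        H=np.array(c['hand_eye']); T=np.eye(4); T[:3,:3]=Ro.from_euler('xyz',obs['tcp_rot']).as_matrix(); T[:3,3]=obs['tool_pos']
        M=np.linalg.inv(T@H); R=M[:3,:3];t=M[:3,3]
    return f,c['cx'],c['cy'],R,t
def onplane(C,u,v,z):
    f,cx,cy,R,t=C; d=R.T@np.array([(u-cx)/f,(v-cy)/f,1]); o=-R.T@t
    return (o+d*(z-o[2])/d[2]).round(1)
def proj(C,X):
    f,cx,cy,R,t=C; p=R@np.array(X,float)+t; return (f*p[0]/p[2]+cx).round(1),(f*p[1]/p[2]+cy).round(1)
def save(n,im,s=1.5): cv2.imwrite('pics/'+n,cv2.resize(im[:,:,::-1],None,fx=s,fy=s,interpolation=cv2.INTER_CUBIC))
E
python3 - <<'E'
from h import *
print({k:np.round(v,3) for k,v in robot.get_obs().items()})
for n in ("top","scene"):
    save(n+'0.png',snapshot(n)); c=cam(n); print(n,c[:3],(-c[3].T@c[4]).round(), camera_info(n).keys())
print(camera_info("wrist"))
E
```

```text
pics
{'clock': np.float64(0.0), 'qpos': array([-1.274,  0.412, -0.013,  1.597,  0.006,  1.134, -0.082]), 'qvel': array([ 0.001, -0.   ,  0.001,  0.002,  0.002,  0.001, -0.   ]), 'joint_torque': array([-1.0000e-03, -6.0063e+01,  6.8200e-01, -2.9941e+01,  1.4000e-02,
        1.0000e-02, -0.0000e+00]), 'tool_pos': array([222.835, 583.386, 230.452]), 'tcp_rot': array([3.141e+00, 2.000e-03, 1.206e+00]), 'wrist_force': array([-0.841, -0.533, -0.439]), 'wrist_torque': array([-0.034,  0.016, -0.007]), 'grip_width': np.float64(85.262)}
top (np.float64(452.7927246787162), 263.7214506262039, 199.88989258409993) [ 352. -131. 1322.] dict_keys(['fov_y', 'cx', 'cy', 'R', 't'])
scene (np.float64(376.27430386806583), 246.13681299884612, 187.93966378773186) [1312.  -90.  732.] dict_keys(['fov_y', 'cx', 'cy', 'R', 't'])
{'fov_y': 60.9711171846717, 'cx': 250.15539559722072, 'cy': 197.24883431840013, 'hand_eye': array([[ 9.99999863e-01, -2.89237187e-04, -4.35691808e-04,
         1.32529218e+00],
       [ 4.13172955e-04,  9.47693588e-01,  3.19181284e-01,
        -8.19566886e+01],
       [ 3.20583236e-04, -3.19181420e-01,  9.47693578e-01,
        -1.43626932e+02],
       [ 0.00000000e+00,  0.00000000e+00,  0.00000000e+00,
         1.00000000e+00]])}
```

View pics/top0.png

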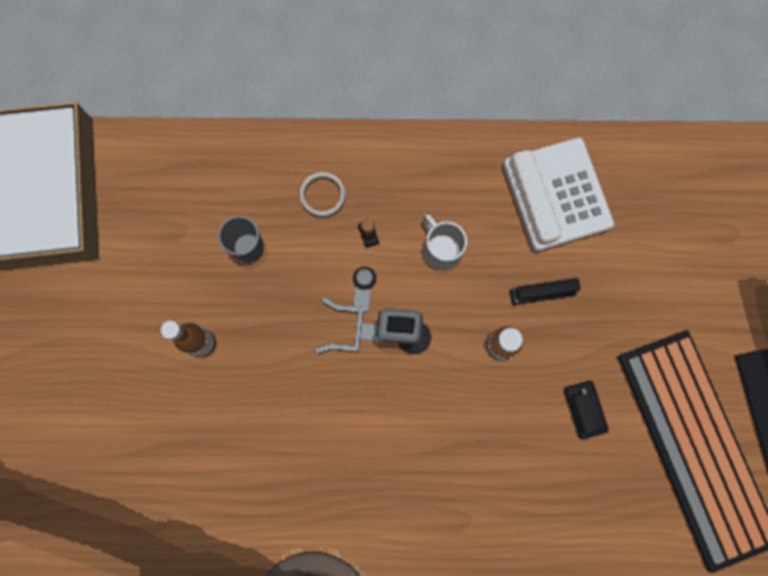

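View pics/scene0.png

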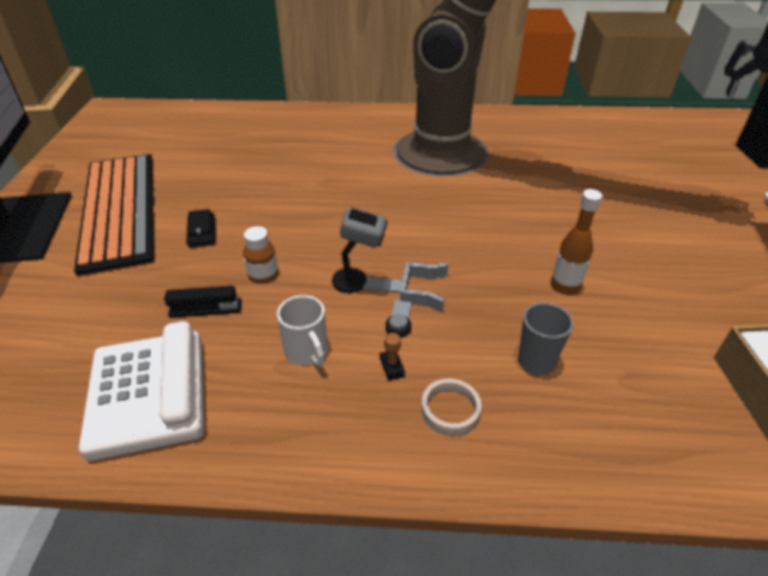

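The top view shows the bottle at (190,338) with its cap at (171,330). The guide opens to the left, with its stop at x≈360 and rows 308–348. The button is at (364,278), and the jar at (503,342) is clear of the path. The scene view has the bottle base at about (568,285).

```bash
python3 - <<'E'
from h import *
T=cam('top');S=cam('scene')
def P(n,C,u,v,z): print(n,onplane(C,u/1.5,v/1.5,z))
P('cap top',T,171,330,205); P('cap scene',S,592,194,205)
P('bottle base scene(front-ish)',S,567,287,0)
for n,u,v in (('stop far',361,305),('stop near',357,349),('far wall bend',337,307),('far lip',325,299),('near wall bend',332,347),('near lip',318,351),('near wall end',355,347)): P(n,T,u,v,30)
P('btn',T,365,276,25); P('btn scene',S,399,322,25)
P('pencup top',T,239,231,100);P('stamp',T,368,225,76);P('scannerhead',T,400,326,165)
im=cv2.cvtColor(snapshot('top'),cv2.COLOR_RGB2BGR)
c=im[150:270,90:310]; cv2.imwrite('pics/crop.png',cv2.resize(c,None,fx=3.6,fy=3.6,interpolation=cv2.INTER_CUBIC))
E
```

```text
cap top [496.6 217.5 205. ]
cap scene [501.8 220.8 205. ]
bottle base scene(front-ish) [507. 224.   0.]
stop far [568.3 -89.2  30. ]
stop near [483.2 -82.3  30. ]
far wall bend [564.3 -43.1  30. ]
far lip [579.9 -19.8  30. ]
near wall bend [487.  -34.7  30. ]
near lip [479.4  -8.2  30. ]
near wall end [487.1 -78.4  30. ]
btn [626.5 -96.4  25. ]
btn scene [638.5 -90.8  25. ]
pencup top [695.1 135.3 100. ]
stamp [ 714.6 -102.8   76. ]
scannerhead [ 509.2 -160.9  165. ]
```

View pics/crop.png

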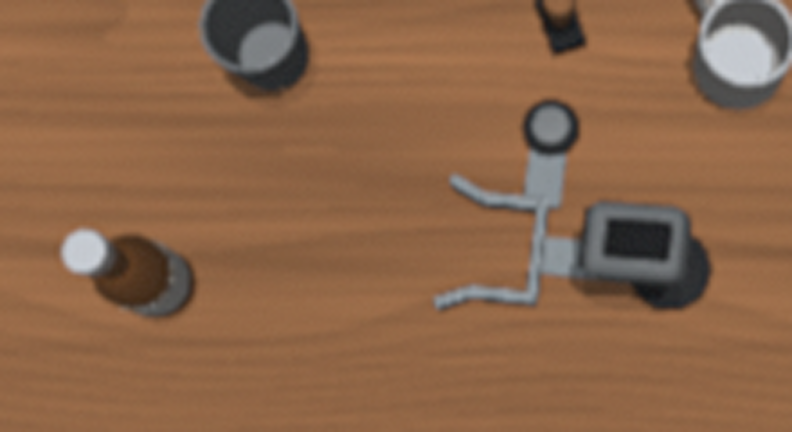

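The crop has the stop's corners at (541,205) and (534,299). The wall bends are at (486,201) and (476,292), the button at (550,126) and the cap at (86,251).

```bash
python3 - <<'E'
from h import *
T=cam('top')
q=lambda u,v,z: onplane(T,u/3.6+90,v/3.6+150,z)[:2]
f,n,fb,nb=q(541,205,30),q(533,298,30),q(486,201,30),q(475,292,30)
b=q(550,126,25); print('corners',f,n,'bends',fb,nb,'btn',b,'cap',q(86,251,205))
for nm,d in (('stop',f-n),('btn-stopmid',b-(f+n)/2),('bends',fb-nb)): print(nm,np.linalg.norm(d),np.degrees(np.arctan2(d[1],d[0])))
a=np.radians(-7); ey=np.array([np.cos(a),np.sin(a)]); ex=np.array([ey[1],-ey[0]])
print('ex',ex,'seat A',(f+n)/2-32*ex,'seat B',b-30*ex-105*ey)
E
```

```text
corners [557.7 -88.2] [482.9 -82.4] bends [560.9 -44.1] [487.7 -36.4] btn [623.5 -94.8] cap [497.3 217.8]
stop 75.02452932208246 -4.433848948735696
btn-stopmid 103.63633532694992 -5.259497905153386
bends 73.60387218074874 -6.004931446086728
ex [-0.12186934 -0.99254615] seat A [524.19981899 -53.53852315] seat B [522.93873438 -52.22733439]
```

Call:
apply_moves(targets=[[[33,-29,-10],3.2],[[33,-29,-10],3.2],[[33,-29,-10],3.2],[[33,-29,-10],3.2],[[33,-30,-10],3.3],[[33,-30,-10],3.3],[[33,-30,-10],3.3],[[33,-30,-10],3.3],[[0,0,0],0],[[0,0,0],0]], hand=85)

```text
clock: 1.15
tool_pos: [487.6, 346.5, 150.7]
tcp_rot: [-3.141, 0.001, 1.656]
wrist_force: [-0.6, 1.3, 0.5]
grip_width: 84.9
```

```bash
python3 - <<'E'
from h import *
o=robot.get_obs(); print(o['tool_pos'],o['tcp_rot'],o['clock'],o['qpos'])
w=snapshot('wrist'); s=snapshot('scene')
s=cv2.resize(s[60:252,300:512],None,fx=2,fy=2)
save('ws.png',np.hstack([cv2.resize(w,(512,384)),s]),0.85)
W=cam('wrist',o)
for p in ([499,219,0],[499,219,205],[499,219,95]): print(p,proj(W,p))
E
```

```text
[487.59604885 346.47600481 150.65194083] [-3.14053386e+00  7.13574620e-04  1.65628132e+00] 1.15 [-0.69415343  0.44479594 -0.00608742  1.75035545  0.00319207  0.94772741
  0.9547664 ]
[499, 219, 0] (np.float64(112.5), np.float64(180.0))
[499, 219, 205] (np.float64(-129.7), np.float64(341.5))
[499, 219, 95] (np.float64(54.6), np.float64(218.6))
```

View pics/ws.png

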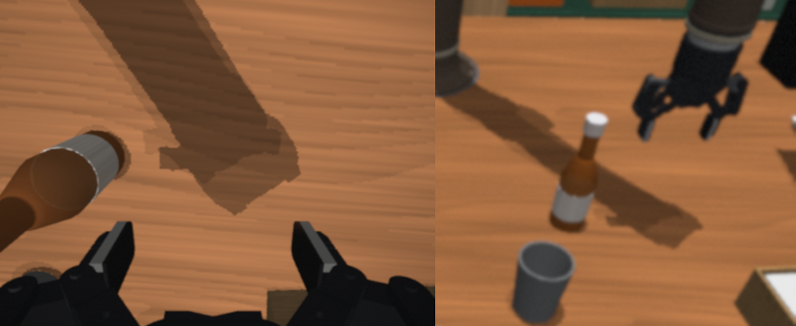

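The bottle base in the wrist view is at about (120,150)/0.85. The scene crop shows that the gripper's knuckles stick out beyond the fingertips, so I need their outline before choosing which finger face to push with.

```bash
python3 - <<'E'
from h import *
w=snapshot('wrist').copy()
c=camera_info('wrist'); H=np.linalg.inv(np.array(c['hand_eye'])); f=192/np.tan(np.radians(c['fov_y'])/2)
def pj(p):
    q=H@np.array([*p,1.]); return np.array([f*q[0]/q[2]+c['cx'],f*q[1]/q[2]+c['cy']])
big=cv2.resize(w,None,fx=3,fy=3,interpolation=cv2.INTER_CUBIC)
big=cv2.convertScaleAbs(big,alpha=2.2,beta=10)
for x in (-42.5,-57,-70):
  for z in range(-80,0,10):
    p=pj((x,-11,z))*3; cv2.circle(big,tuple(p.astype(int)),4,(0,255,0) if z%50 else (255,0,0),-1)
  p=pj((x,-11,-20))*3;cv2.putText(big,str(x),(int(p[0])+5,int(p[1])),0,.6,(255,255,0),2)
cv2.imwrite('pics/fing.png',big[640:1152,0:700,::-1])
E
```

```text
(no output)
```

View pics/fing.png

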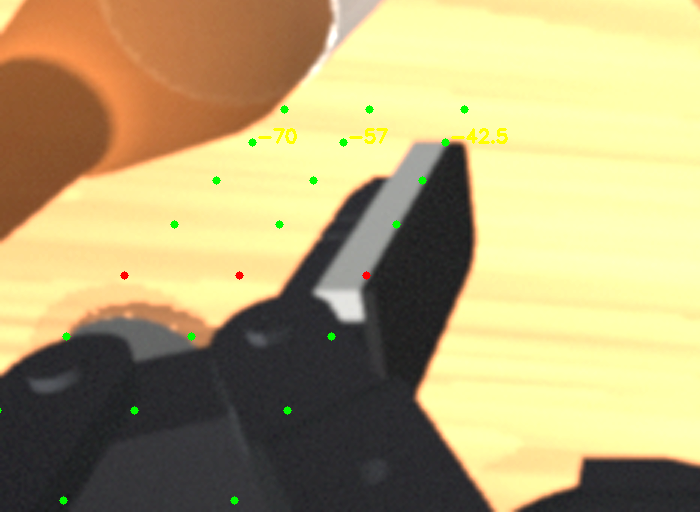

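The elbow knob starts about 41 mm above the open tip and sticks out to about 73 mm. So I'll keep the tip near the desk, which puts any elbow contact at about 45–50 mm, and push slowly while checking for lean.

Call:
apply_moves(targets=[[[0,0,-30],0],[[0,0,-30],0],[[0,0,-30],0],[[0,0,-25],0],[[0,0,-15],0],[[0,0,-15],0],[[0,0,-5],0],[[0,0,-5],0],[[0,0,0],0],[[0,0,0],0]])

```text
clock: 2.3
tool_pos: [487.4, 348.2, -3.0]
tcp_rot: [3.141, -0.001, 1.66]
wrist_force: [-0.0, 0.0, 0.4]
grip_width: 84.8
```

Call:
apply_moves(targets=[[[0.4,-4,0],0],[[0.4,-4,0],0],[[0.4,-4,0],0],[[0.4,-4,0],0],[[0.3,-3,0],0],[[0.3,-3,0],0],[[0.3,-3,0],0],[[0.2,-2,0],0],[[0.2,-2,0],0],[[0,0,0],0]])

```text
clock: 3.3
tool_pos: [490.0, 319.0, -3.6]
tcp_rot: [3.141, -0.0, 1.66]
wrist_force: [0.1, 0.8, 0.7]
grip_width: 85.2
```

```bash
cat >> h.py <<'E'
def blob(m,roi):
    u0,v0,u1,v1=roi; k=np.zeros_like(m); k[v0:v1,u0:u1]=m[v0:v1,u0:u1]
    n,l,s,c=cv2.connectedComponentsWithStats(k); i=1+np.argmax(s[1:,4]); return c[i],s[i]
def cap(verbose=True):
    "bottle cap top centre from both fixed views, triangulated"
    A=[];b=[];out=[]
    for n in('top','scene'):
        im=snapshot(n); C=cam(n); f,cx,cy,R,t=C
        m=(im.min(2)>150).astype(np.uint8)*255
        roi=(90,185,260,250) if n=='top' else (250,105,450,190)
        c,s=blob(m,roi); o=-R.T@t; d=R.T@np.array([(c[0]-cx)/f,(c[1]-cy)/f,1]); d/=np.linalg.norm(d)
        P=np.eye(3)-np.outer(d,d); A.append(P);b.append(P@o); out.append((n,c.round(1),s[4],onplane(C,*c,200)[:2]))
    X=np.linalg.solve(sum(A),sum(b)); print(out,'tri',X.round(1)); return X
def st():
    o=robot.get_obs(); print('t',round(float(o['clock']),2),o['tool_pos'].round(1),o['tcp_rot'].round(3),'F',o['wrist_force'].round(1),'w',round(float(o['grip_width']),1)); return o
E
python3 - <<'E'
from h import *
st(); cap()
im=snapshot('scene'); cv2.imwrite('pics/s3.png',cv2.resize(im[100:230,320:512,::-1],None,fx=3,fy=3,interpolation=cv2.INTER_CUBIC))
E
```

```text
t 3.3 [490.  319.   -3.6] [ 3.141 -0.     1.66 ] F [0.1 0.8 0.7] w 85.2
[('top', array([115. , 219.3]), np.int32(112), array([499. , 216.7])), ('scene', array([392.3, 129.3]), np.int32(75), array([494.1, 218. ]))] tri [498.6 216.1 202.9]
```

View pics/s3.png

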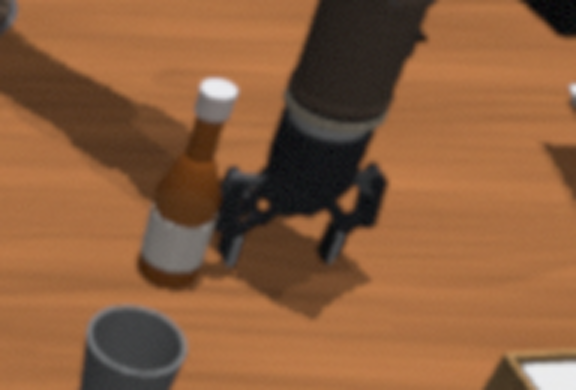

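The bottle is at about (499,216), upright, with the front elbow almost touching it. I'll lower 5 mm, push a short way and check the lean.

Call:
apply_moves(targets=[[[-0.2,2,-3],0],[[0,0,-2],0],[[0.1,-1,0],0],[[0.2,-2,0],0],[[0.2,-2,0],0],[[0.2,-2,0],0],[[0.2,-2,0],0],[[0.2,-2,0],0],[[0.2,-2,0],0],[[0.2,-2,0],0],[[0,0,0],0]])

```text
clock: 4.55
tool_pos: [491.2, 305.3, -8.7]
tcp_rot: [-3.141, 0.0, 1.659]
wrist_force: [0.8, 1.3, -0.8]
grip_width: 85.4
```

```bash
python3 - <<'E'
from h import *
st(); cap()
E
```

```text
t 4.55 [491.2 305.3  -8.7] [-3.141  0.     1.659] F [ 0.8  1.3 -0.8] w 85.4
[('top', array([120.6, 218.8]), np.int32(114), array([500.3, 202.8])), ('scene', array([386.8, 129.3]), np.int32(77), array([494.7, 204.4]))] tri [499.9 202.1 203.4]
```

Call:
apply_moves(targets=[[[0.3,-3,0],0],[[0.3,-3,0],0],[[0.3,-3,0],0],[[0.3,-3,0],0],[[0.3,-3,0],0],[[0.3,-3,0],0],[[0.3,-3,0],0],[[0.3,-3,0],0],[[0.3,-3,0],0],[[0.3,-3,0],0],[[0,0,0],0]])

```text
clock: 5.75
tool_pos: [494.3, 275.1, -8.7]
tcp_rot: [-3.141, 0.0, 1.659]
wrist_force: [-0.5, 1.0, -1.3]
grip_width: 85.1
```

```bash
python3 - <<'E'
from h import *
st(); cap()
im=snapshot('scene'); cv2.imwrite('pics/s4.png',cv2.resize(im[100:230,320:512,::-1],None,fx=3,fy=3,interpolation=cv2.INTER_CUBIC))
E
```

```text
t 5.75 [494.3 275.1  -8.7] [-3.141  0.     1.659] F [-0.5  1.  -1.3] w 85.1
[('top', array([132.8, 217.6]), np.int32(112), array([503.2, 173. ])), ('scene', array([375. , 129.7]), np.int32(80), array([497.8, 174.7]))] tri [502.9 172.6 203.2]
```

View pics/s4.png

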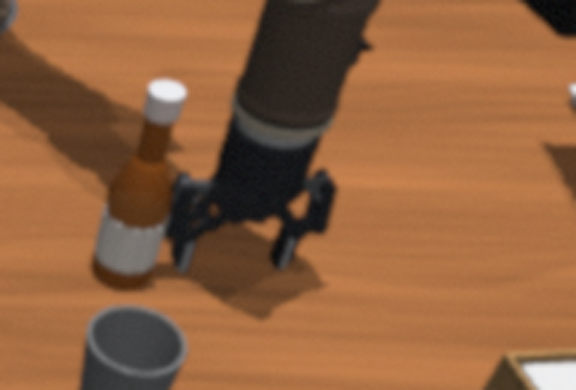

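The bottle is upright and tracking the push exactly, so I'll continue.

Call:
apply_moves(targets=[[[0.3,-3,0],0],[[0.4,-4,0],0],[[0.4,-4,0],0],[[0.4,-4,0],0],[[0.4,-4,0],0],[[0.4,-4,0],0],[[0.4,-4,0],0],[[0.4,-4,0],0],[[0.4,-4,0],0],[[0.4,-4,0],0],[[0.4,-4,0],0],[[0.4,-4,0],0]])

```text
clock: 7.1
tool_pos: [498.9, 228.5, -8.7]
tcp_rot: [-3.142, -0.0, 1.66]
wrist_force: [-0.4, 1.7, -0.0]
grip_width: 84.9
```

Call:
apply_moves(targets=[[[0.4,-4,0],0],[[0.4,-4,0],0],[[0.4,-4,0],0],[[0.4,-4,0],0],[[0.4,-4,0],0],[[0.4,-4,0],0],[[0.4,-4,0],0],[[0.4,-4,0],0],[[0.4,-4,0],0],[[0.4,-4,0],0],[[0.3,-3,0],0],[[0.2,-2,0],0]])

```text
clock: 8.3
tool_pos: [503.4, 183.5, -8.7]
tcp_rot: [-3.142, 0.0, 1.659]
wrist_force: [-0.6, 2.3, 0.9]
grip_width: 85.1
```

```bash
python3 - <<'E'
from h import *
st(); cap()
im=snapshot('top'); cv2.imwrite('pics/t5.png',cv2.resize(im[150:270,120:300,::-1],None,fx=4,fy=4,interpolation=cv2.INTER_CUBIC))
E
```

```text
t 8.3 [503.4 183.5  -8.7] [-3.142  0.     1.659] F [-0.6  2.3  0.9] w 85.1
[('top', array([169.8, 214.2]), np.int32(116), array([512. ,  81.5])), ('scene', array([338.1, 130.9]), np.int32(75), array([507.6,  82.1]))] tri [511.6  81.1 202.7]
```

View pics/t5.png

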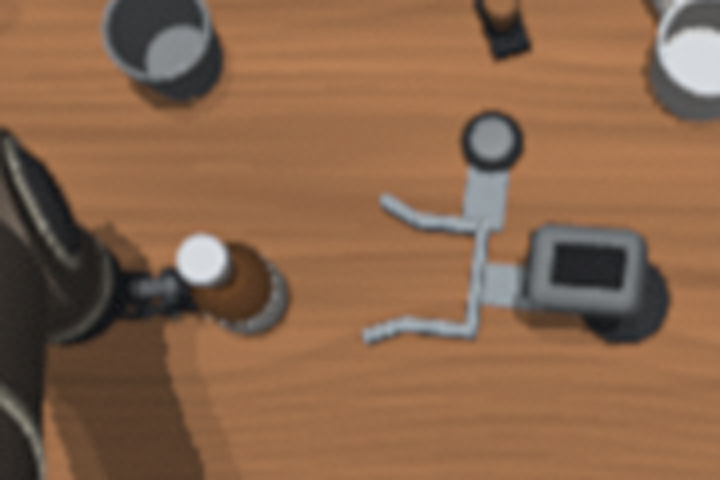

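The bottle is upright and on line; its base in the crop is at about (258,297) and the mouth is ahead at rows 205–330. I'll continue into the mouth, slower at the end.

Call:
apply_moves(targets=[[[0.3,-3,0],0],[[0.4,-4,0],0],[[0.4,-4,0],0],[[0.4,-4,0],0],[[0.4,-4,0],0],[[0.4,-4,0],0],[[0.4,-4,0],0],[[0.4,-4,0],0],[[0.4,-4,0],0],[[0.4,-4,0],0],[[0.4,-4,0],0],[[0.4,-4,0],0]])

```text
clock: 9.65
tool_pos: [508.1, 136.6, -8.7]
tcp_rot: [-3.142, -0.0, 1.66]
wrist_force: [-0.3, 1.9, 1.2]
grip_width: 85.2
```

Call:
apply_moves(targets=[[[0.4,-4,0],0],[[0.4,-4,0],0],[[0.4,-4,0],0],[[0.4,-4,0],0],[[0.3,-3,0],0],[[0.3,-3,0],0],[[0.3,-3,0],0],[[0.3,-3,0],0],[[0.3,-3,0],0],[[0.3,-3,0],0],[[0.3,-3,0],0],[[0,0,0],0]])

```text
clock: 10.85
tool_pos: [511.8, 99.2, -8.7]
tcp_rot: [-3.141, 0.0, 1.659]
wrist_force: [0.3, 0.1, -1.0]
grip_width: 84.8
```

```bash
python3 - <<'E'
from h import *
st(); cap()
im=snapshot('top'); cv2.imwrite('pics/t6.png',cv2.resize(im[150:270,120:300,::-1],None,fx=4,fy=4,interpolation=cv2.INTER_CUBIC))
E
```

```text
t 10.85 [511.8  99.2  -8.7] [-3.141  0.     1.659] F [ 0.3  0.1 -1. ] w 84.8
[('top', array([203.9, 210.9]), np.int32(115), array([520.3,  -2.9])), ('scene', array([304.4, 131.9]), np.int32(74), array([515.8,  -2.2]))] tri [519.9  -2.9 202.8]
```

View pics/t6.png

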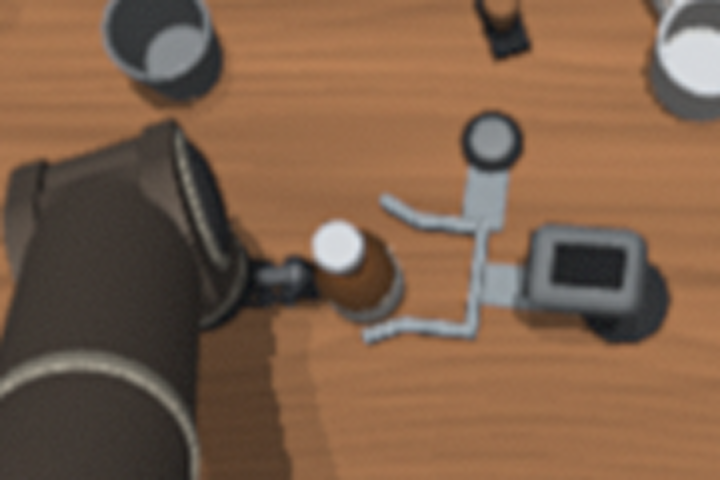

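The bottle is in the mouth, slightly toward the near lip. I'll bias +x a little while pushing in.

Call:
apply_moves(targets=[[[0.6,-3,0],0],[[0.6,-3,0],0],[[0.6,-3,0],0],[[0.6,-3,0],0],[[0.6,-3,0],0],[[0.6,-3,0],0],[[0.6,-3,0],0],[[0.6,-3,0],0],[[0.3,-3,0],0],[[0.3,-3,0],0],[[0.2,-2,0],0],[[0,0,0],0]])

```text
clock: 12.2
tool_pos: [517.4, 67.4, -8.7]
tcp_rot: [-3.142, 0.0, 1.659]
wrist_force: [0.3, 1.1, -0.4]
grip_width: 85.0
```

```bash
python3 - <<'E'
from h import *
st(); cap()
E
```

```text
t 12.2 [517.4  67.4  -8.7] [-3.142  0.     1.659] F [ 0.3  1.1 -0.4] w 85.0
[('top', array([216.7, 208.7]), np.int32(113), array([526. , -34.9])), ('scene', array([291.4, 132.8]), np.int32(76), array([521.2, -34.6]))] tri [525.6 -35.  202.9]
```

Call:
apply_moves(targets=[[[-0.2,-2,0],0],[[-0.2,-2,0],0],[[-0.2,-2,0],0],[[-0.2,-2,0],0],[[-0.2,-2,0],0],[[-0.2,-2,0],0],[[-0.1,-1,0],0],[[-0.1,-1,0],0],[[-0.1,-1,0],0],[[0,0,0],0]])

```text
clock: 13.3
tool_pos: [515.9, 52.7, -8.7]
tcp_rot: [-3.142, 0.0, 1.66]
wrist_force: [0.1, 1.5, -0.2]
grip_width: 84.9
```

```bash
python3 - <<'E'
from h import *
st(); cap()
im=snapshot('top'); cv2.imwrite('pics/t7.png',cv2.resize(im[165:255,180:300,::-1],None,fx=5,fy=5,interpolation=cv2.INTER_CUBIC))
E
```

```text
t 13.3 [515.9  52.7  -8.7] [-3.142  0.     1.66 ] F [ 0.1  1.5 -0.2] w 84.9
[('top', array([222.4, 208.6]), np.int32(130), array([526.4, -49.1])), ('scene', array([285.5, 132.5]), np.int32(80), array([520.4, -49.1]))] tri [525.8 -49.4 203.7]
```

View pics/t7.png

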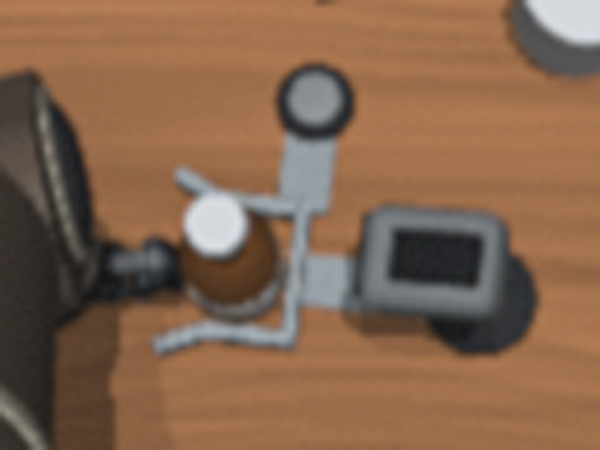

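The bottle has about 4 mm left to the stop. The elbow pushes above the fence top, so I'll creep the rest.

Call:
apply_moves(targets=[[[0,-1,0],0],[[0,-1,0],0],[[0,-0.5,0],0],[[0,-0.5,0],0],[[0,0,0],0]])

```text
clock: 13.95
tool_pos: [516.1, 50.6, -8.5]
tcp_rot: [3.141, -0.001, 1.661]
wrist_force: [-0.6, 4.1, 2.0]
grip_width: 84.8
```

```bash
python3 - <<'E'
from h import *
st(); cap()
E
```

```text
t 13.95 [516.1  50.6  -8.5] [ 3.141e+00 -1.000e-03  1.661e+00] F [-0.6  4.1  2. ] w 84.8
[('top', array([223.5, 208.4]), np.int32(124), array([526.9, -51.8])), ('scene', array([284.3, 132.5]), np.int32(79), array([520.6, -52.1]))] tri [526.3 -52.2 203.8]
```

Call:
apply_moves(targets=[[[0,-0.5,0],0],[[0,0,0],0],[[0,0,0],0]])

```text
clock: 14.35
tool_pos: [516.2, 50.5, -8.5]
tcp_rot: [3.141, -0.001, 1.661]
wrist_force: [0.6, 6.7, 2.6]
grip_width: 85.1
```

```bash
python3 - <<'E'
from h import *
st(); cap()
im=snapshot('top'); cv2.imwrite('pics/t8.png',cv2.resize(im[165:255,180:300,::-1],None,fx=5,fy=5,interpolation=cv2.INTER_CUBIC))
E
```

```text
t 14.35 [516.2  50.5  -8.5] [ 3.141e+00 -1.000e-03  1.661e+00] F [0.6 6.7 2.6] w 85.1
[('top', array([223.6, 208.4]), np.int32(127), array([526.9, -52.1])), ('scene', array([284. , 132.5]), np.int32(81), array([520.4, -52.8]))] tri [526.3 -52.7 204. ]
```

View pics/t8.png

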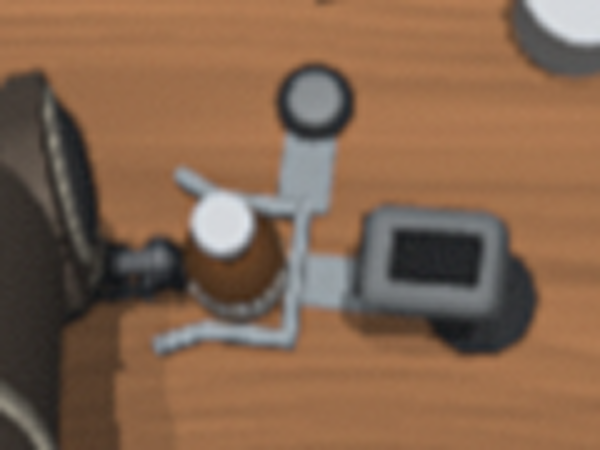

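The bottle is seated: its edge meets the stop face at (290,275) in the crop, it is upright and the reaction force is 6.7 N. Next I back off and rise.

Call:
apply_moves(targets=[[[-0.2,2,0],0],[[-0.4,4,0],0],[[-1,10,0],0],[[-2,20,0],0],[[-2,20,0],0],[[0,10,20],0],[[0,0,40],0],[[0,0,50],0],[[0,0,50],0],[[0,0,50],0],[[0,0,50],0],[[0,0,30],0]])

```text
clock: 15.7
tool_pos: [510.9, 115.9, 285.5]
tcp_rot: [3.137, -0.001, 1.66]
wrist_force: [0.4, 1.1, -0.4]
grip_width: 84.7
```

```bash
python3 - <<'E'
from h import *
st(); cap()
ts=snapshot('top'); ss=snapshot('scene')
def ray(n,u,v):
    f,cx,cy,R,t=cam(n); d=R.T@np.array([(u-cx)/f,(v-cy)/f,1]); d/=np.linalg.norm(d); return -R.T@t,d
def tri(a,b):
    A=0;B=0
    for o,d in(a,b):
        P=np.eye(3)-np.outer(d,d);A=A+P;B=B+P@o
    return np.linalg.solve(A,B)
# button in top view: grey disc in black ring; scene: same
for n,im,(u,v) in(('top',ts,(243,185)),('scene',ss,(266,214))):
    hsv=cv2.cvtColor(im,cv2.COLOR_RGB2HSV)
    dark=((hsv[...,2]<60)|((hsv[...,1]<70)&(hsv[...,2]<190))).astype(np.uint8)
    r=slice(v-12,v+13),slice(u-14,u+15)
    print(n); print('\n'.join(''.join(' ' if not d else ('#' if val<70 else '+') for d,val in zip(a,b)) for a,b in zip(dark[r],hsv[...,2][r])))
E
```

```text
t 15.7 [510.9 115.9 285.5] [ 3.137e+00 -1.000e-03  1.660e+00] F [ 0.4  1.1 -0.4] w 84.7
[('top', array([223.3, 208.9]), np.int32(120), array([525.6, -51.3])), ('scene', array([284.7, 132.4]), np.int32(77), array([520.1, -51.2]))] tri [525.1 -51.5 203.4]
top
                             
                             
                             
                             
                             
             ++              
          +++++++#           
         #++++++++#          
        #++++++++++#         
        #++++++++++##        
       #++++++++++++#        
       #++++++++++++#        
       #++++++++++++#        
       #++++++++++++#        
       ##++++++++++##        
        #+++++++++###        
        ###++++++###         
        #####++####          
        ++########           
        +++++##+++           
        ++++++++++           
        ++++++++++           
       +++++++++++           
       +++++++++++           
       +++++++++++           
scene
           ++++++++++++++++++
           +++++++++++       
          ++++++++++++       
          ++++++++++++       
          ++++++++++++       
          +++++++++++        
         ++++++++++++        
         ++++++++++++        
         ++++++++++++        
        ++++++++++++         
       +++++++++++++         
       +++++++++++++         
      #+++++++++++++#        
      ##++++++++++++#        
      ##+++++++++++##        
      ###+++++++++###        
      #####+++++#####        
      ###############        
      ###############        
       #    #########        
              ######         
               ###
```

```bash
python3 - <<'E'
from h import *
A=0;B=0
for n,u,v in(('top',242.5,184),('scene',265,214.3)):
    f,cx,cy,R,t=cam(n); d=R.T@np.array([(u-cx)/f,(v-cy)/f,1]); d/=np.linalg.norm(d); P=np.eye(3)-np.outer(d,d);A=A+P;B=B+P@(-R.T@t)
    print(n,onplane(cam(n),u,v,20),onplane(cam(n),u,v,30))
print(np.linalg.solve(A,B))
E
```

```text
top [627.5 -93.9  20. ] [625.4 -94.1  30. ]
scene [632.6 -93.5  20. ] [642.1 -93.4  30. ]
[628.42418373 -93.61950482  15.65072032]
```

Call:
apply_moves(targets=[[[13,-24,-5],0],[[13,-24,-5],0],[[14,-27,-5],0],[[14,-27,-5],0],[[14,-27,-5],0],[[14,-27,-5],0],[[14,-27,-5],0],[[14,-27,-5],0],[[0,0,0],0],[[0,0,0],0]], hand=0)

```text
clock: 16.9
tool_pos: [619.3, -94.8, 238.8]
tcp_rot: [-3.138, -0.001, 1.658]
wrist_force: [-0.8, 0.1, 0.3]
grip_width: -0.0
```

```bash
python3 - <<'E'
from h import *
o=st(); w=snapshot('wrist'); s=snapshot('scene')
s2=cv2.resize(s[20:250,180:410],(384,384))
save('ws2.png',np.hstack([w,s2]),0.88)
W=cam('wrist',o); print(proj(W,[624,-95,25]),proj(W,[624,-95,15]))
np.save('w.npy',w)
E
```

```text
t 16.9 [619.3 -94.8 238.8] [-3.138e+00 -1.000e-03  1.658e+00] F [-0.8  0.1  0.3] w -0.0
(np.float64(248.7), np.float64(169.1)) (np.float64(248.7), np.float64(167.1))
```

View pics/ws2.png

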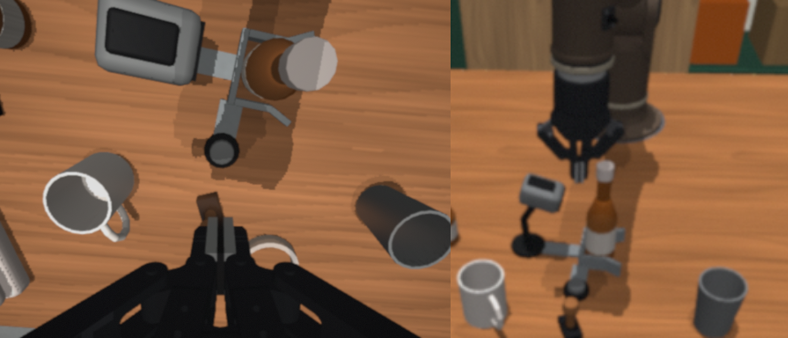

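The wrist view puts the button at (222,151)/0.88, which is about (627,-93) in the world. The arm collar stays above bottle height when the tool is down, so I'll descend.

Call:
apply_moves(targets=[[[4,1,-30],0],[[4,1,-30],0],[[0,0,-30],0],[[0,0,-30],0],[[0,0,-30],0],[[0,0,-20],0],[[0,0,-15],0],[[0,0,-10],0],[[0,0,0],0]])

```text
clock: 17.9
tool_pos: [627.7, -91.9, 45.3]
tcp_rot: [-3.14, -0.001, 1.66]
wrist_force: [-0.3, -0.3, -0.5]
grip_width: 0.1
```

Call:
apply_moves(targets=[[[0,0,-4],0],[[0,0,-4],0],[[0,0,-4],0],[[0,0,-3],0],[[0,0,0],0]])

```text
clock: 18.4
tool_pos: [628.0, -92.6, 30.9]
tcp_rot: [-3.141, -0.0, 1.66]
wrist_force: [-0.2, 1.2, 0.3]
grip_width: -0.1
```

```bash
python3 - <<'E'
from h import *
st(); cap()
E
```

```text
t 18.4 [628.  -92.6  30.9] [-3.141 -0.     1.66 ] F [-0.2  1.2  0.3] w -0.1Traceback (most recent call last):
  File "<stdin>", line 2, in <module>
  File "h.py", line 27, in cap
    c,s=blob(m,roi); o=-R.T@t; d=R.T@np.array([(c[0]-cx)/f,(c[1]-cy)/f,1]); d/=np.linalg.norm(d)
        ~~~~^^^^^^^
  File "h.py", line 19, in blob
    n,l,s,c=cv2.connectedComponentsWithStats(k); i=1+np.argmax(s[1:,4]); return c[i],s[i]
                                                     ~~~~~~~~~^^^^^^^^^
    return _wrapfunc(a, 'argmax', axis=axis, out=out, **kwds)
    return bound(*args, **kwds)
ValueError: attempt to get argmax of an empty sequence
```

The arm hides the cap from the top camera, which I expected. Next I lower to find the button by force.

Call:
apply_moves(targets=[[[0,0,-2],0],[[0,0,-2],0],[[0,0,-2],0],[[0,0,-1],0],[[0,0,0],0]])

```text
clock: 18.95
tool_pos: [628.2, -92.6, 24.1]
tcp_rot: [-3.141, -0.0, 1.66]
wrist_force: [0.9, 0.4, 0.6]
grip_width: 0.1
```

Call:
apply_moves(targets=[[[0,0,-1],0],[[0,0,-1],0],[[0,0,0],0]])

```text
clock: 19.25
tool_pos: [628.3, -92.7, 22.3]
tcp_rot: [3.142, -0.0, 1.66]
wrist_force: [-0.1, -0.6, 0.4]
grip_width: -0.1
```

Call:
apply_moves(targets=[[[0,0,-1],0],[[0,0,-1],0],[[0,0,0],0]])

```text
clock: 19.55
tool_pos: [628.4, -92.6, 20.4]
tcp_rot: [3.141, 0.0, 1.66]
wrist_force: [0.3, 0.0, 1.3]
grip_width: -0.2
```

Call:
apply_moves(targets=[[[0,0,-1],0],[[0,0,-1],0],[[0,0,0],0]])

```text
clock: 19.85
tool_pos: [628.4, -92.7, 18.3]
tcp_rot: [3.141, 0.0, 1.66]
wrist_force: [-1.3, 0.0, 3.5]
grip_width: -0.1
```

Call:
apply_moves(targets=[[[0,0,-1],0],[[0,0,-1],0],[[0,0,0],0]])

```text
clock: 20.15
tool_pos: [628.4, -92.6, 16.3]
tcp_rot: [3.141, 0.0, 1.66]
wrist_force: [-1.0, 0.2, 4.6]
grip_width: 0.1
```

Call:
apply_moves(targets=[[[0,0,-1],0],[[0,0,-1],0],[[0,0,0],0]])

```text
clock: 20.45
tool_pos: [628.5, -92.6, 16.0]
tcp_rot: [3.141, -0.0, 1.66]
wrist_force: [-6.4, 0.6, 16.8]
grip_width: 0.4
```

The button is bottomed out: travel from about 22 to 16 mm, with the force jumping to 17 N. I'll lift straight up and then get clear.

Call:
apply_moves(targets=[[[0,0,3],0],[[0,0,4],0],[[0,0,10],0],[[0,0,20],0],[[0,0,40],0],[[0,0,50],0],[[0,0,50],0],[[0,0,50],0],[[0,0,40],0],[[0,0,0],0]])

```text
clock: 21.45
tool_pos: [630.8, -93.1, 288.6]
tcp_rot: [3.131, 0.002, 1.66]
wrist_force: [0.2, -0.5, -0.2]
grip_width: 0.2
```

Call:
apply_moves(targets=[[[-10,30,5],0],[[-15,40,0],0],[[-15,40,0],0],[[-15,40,0],0],[[-15,40,0],0],[[-15,30,0],0],[[-10,20,0],0],[[0,0,0],0],[[0,0,0],0]])

```text
clock: 22.35
tool_pos: [533.0, 147.3, 286.0]
tcp_rot: [-3.141, 0.001, 1.661]
wrist_force: [0.3, -0.7, -0.8]
grip_width: -0.1
```

```bash
python3 - <<'E'
from h import *
st(); X=cap()
im=snapshot('top'); a=cv2.imread('pics/t8.png')  # same crop, bottle seated
b=cv2.resize(im[165:255,180:300,::-1],None,fx=5,fy=5,interpolation=cv2.INTER_CUBIC)
d=cv2.absdiff(a,b).max(2)[::5,::5]; ys,xs=np.where(d>40); print('changed px',len(xs), xs.min() if len(xs) else '',xs.max() if len(xs) else '')
t0=cv2.imread('pics/top0.png'); t1=cv2.resize(im[:,:,::-1],None,fx=1.5,fy=1.5,interpolation=cv2.INTER_CUBIC)
d=cv2.absdiff(t0,t1).max(2)
for n,(x0,y0,x1,y1) in dict(pencup=(210,205,270,270),tape=(295,165,350,220),stamp=(350,210,390,250),button=(345,258,385,290),mug=(415,205,475,275),stapler=(500,270,590,310),jar=(480,315,530,365),mouse=(560,370,615,445)).items(): print(n,(d[y0:y1,x0:x1]>40).sum())
E
```

```text
t 22.35 [533.  147.3 286. ] [-3.141e+00  1.000e-03  1.661e+00] F [ 0.3 -0.7 -0.8] w -0.1
[('top', array([223.3, 208.9]), np.int32(120), array([525.6, -51.3])), ('scene', array([284.7, 132.4]), np.int32(77), array([520.1, -51.2]))] tri [525.1 -51.5 203.4]
changed px 1770 0 51
pencup 0
tape 0
stamp 0
button 0
mug 0
stapler 0
jar 0
mouse 0
```

The bottle sits within about 2 mm of both seat estimates. It hasn't moved since I backed away, and the other objects look the same as at the start, so I'm handing in.

```bash
python3 -c "
from h import *
print(workorder.finish_job())"
```

```text
the job is handed in; nothing more can be done
None
```

I slid the bottle upright into the guide until it met the back stop, pressed the scan button to its hard stop and let it come up. I then handed the job in at about 22 s; the hand-in gave no verdict.

**Bottle:** At the stop, the reaction force rose to 6.7 N. After I backed away, its cap settled about 1 mm back, at (525, -51.5) mm. That is about 2 mm from my seat estimates along the guide and across it, and it did not move during the button press.

**Button:** It went down about 6 mm, from 22 to 16 mm in height, and the force jumped to 17 N at the bottom. It looks the same in the top view as at the start, so it is up again.

**Other objects:** The top view showed no change around the jar, stapler, mug, tape, stamp, mouse or pencup.

**Not as asked:**
- **Push height:** I pushed with the outside of an open finger. Measured spacing shows the bottle rode on the gripper's elbow, an estimated 45–50 mm up, not on the fingertip below 35 mm. With the tool held vertical I found no way to touch with the tip alone. The bottle showed no lean in the checks along the way.
- **View blocked during the press:** The arm hid the cap from the top camera, so I confirmed the bottle's position only before and after.

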